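Clamp a cassette in the star-wheel vise

TASK

Lay the single loose test cassette flat on the narrow steel bed of the vise, lengthwise between the orange pad and the end stop, and let go of it. Then turn the six-spoke star wheel clockwise, pushing one spoke after another with the side of the gripper and using only the wheel to move the pad, until you feel the cassette firmly held between pad and stop; do not crush it, do not strain the wheel, leave the other things where they lie, and let go of everything.

Things in the scene. Friction and masses are not known exactly. Their poses are not given: they have to be found in the camera images.
- vise: Bench vise fixed to the worktop, turned up to 0.3 rad: aluminium base plate 100 mm (its x) by 325 mm (its y, from -190 to +135 mm), 12 mm thick. Origin on the worktop; y runs along the bed from the wheel end to the end stop; -x is the front, where the wheel is. A blue gearbox, 50 x 60 mm, stands at y = -115 mm, top at 104 mm.
- bed (a point): Top of the steel bed (28 mm wide, 26 mm above the worktop), on its centre line at y = 60 mm of the vise; axes the vise's. Lay the cassette about here, long side along y. The dark end stop (34 mm wide, 24 mm high above the bed) has its face near y = 115 mm of the vise, but it is re-set up to 6 mm either way and not reported: it must be felt.
- hub (a point): Centre of the star wheel, 85 mm above the worktop; axle level, along the vise's x; axes the vise's (they do not turn). Six polished 10 mm spokes, 60 degrees apart, lie in the upright plane through this point; each ends in a black ball, 18 mm in diameter, centred 66 mm from the axle. The hub is 34 mm in diameter, 22 mm thick.
- star_wheel (a joint): Star wheel angle, rad, 0 to 3.3; at 0 a spoke points straight up. Grows clockwise seen from the front (top spokes go to the vise's -y); drives the pad 15 mm/rad to +y. One to two and a half rad close it. 1 to 4 N near a ball turns it freely; friction holds it where left. With the cassette at the stop the load rises: about 7 N near a ball clamps well, over 9 N may crush it.
- ram_pad: Orange spring pad, 26 mm wide, 16 mm high, on the ram that comes out of the gearbox along the bed. Its pushing face lies 13 mm to +y of this origin; axes the vise's. It yields 1 mm per 8 N of load. Moved by the wheel only.
- cassette_center (a point): Centre of the loose cream-coloured cassette, 20 mm (its x) by 70 mm (its y) by 5 mm, lying flat; take it across its 20 mm width. The others like it lie up on the rotary disc or in the blue bin.
- loupe: Black eye loupe, 37 mm in diameter, 34 mm high, standing in front of the vise; bystander. Origin at its underside.
- usb_key: Red USB key, 18 x 55 x 8 mm, lying behind the vise, roughly along its y; bystander. Origin at its underside.
- tweezers: Steel tweezers, 18 x 121 x 8 mm, lying to the right of the cassette, pointing away from the robot; bystander. Origin at the underside.
There are look-alikes about, which are no part of the job. Leave any yellow look-alike of the part that bears cassette_center alone.

How it is judged (in metres and radians):
On the way:
1. the cassette lies flat on the bed, let go, not yet clamped (x of cassette_center in the frame of vise between -0.012 and 0.012 m and y of cassette_center in the frame of vise between 0.035 and 0.088 m and z of cassette_center in the frame of vise between 0.025 and 0.032 m and contact force between cassette and the arm below 0.05 N and contact force between cassette and the fingers below 0.05 N and contact force between cassette and ram_pad below 1 N), for 0.2 s.
At the end, for the whole second after the job is handed in: The cassette lies flat on the bed, within 12 mm of its centre line and 0.12 rad of its direction, held between pad and end stop with more than 5 N on the pad, and the wheel is at rest (contact force between cassette and ram_pad above 5 N and x of cassette_center in the frame of vise between -0.012 and 0.012 m and z of cassette_center in the frame of vise between 0.025 and 0.032 m and angle between the y axis of cassette_center and the y axis of vise, either way round below 0.12 rad and angle between cassette_center's own z axis and vertical below 0.1 rad and velocity of joint star_wheel between -0.05 and 0.05 rad/s); the robot touches nothing.
It fails at once if the pad presses the cassette with more than 30 N (contact force between cassette and ram_pad above 30 N).
It fails at once if the robot pushes a spoke with more than 25 N (contact force between star_wheel and anything else above 25 N).
It fails at once if the robot pushes the pad directly (over 5 N) (contact force between any of the fingers, the arm and ram_pad above 5 N).
It fails at once if a bystander is shifted more than 25 mm (distance of any of loupe, usb_key, tweezers from where it was at the start of the episode above 0.025 m).
It also fails if it takes over 72 s, if anything falls off the work surface, if the arm or the gripper's body presses on something with over 40 N, if the wrist force passes 120 N, or if a joint passes its speed limit or range.

ROBOT

A 7-joint arm with a two-finger parallel gripper is mounted at the origin on a cart in front of the work surface, level with it; the furniture and walls round the work are solid. World frame = base frame: x ahead of the robot, y to its left, z up, the work surface at z = 0. Lengths are in mm, angles in degrees, forces in N, time in s.
With the tool pointing down it reaches from about 400 to 900 mm from the base axis. Payload 5.6 kg.
Tool frame: the origin (TCP) lies midway between the tips of the shut fingers; the grasp point (between the pads) lies 19 mm behind it (r.grip_depth is the distance from the TCP to the grasp point, in mm); z points along the fingers, y is the line along which they close (so a half turn about z gives the same grasp; the last joint's range is limited). The gripper opens to 92 mm and grips with 3 to 60 N. Pads are 20 mm wide; open, the fingers measure 128 mm over their backs; the gripper's body (75 mm by 189 mm) begins 69 mm behind the grasp point.
Start: joints at [-78.954, 26.786, -0.665, 91.828, 0.344, 61.387, -3.226], TCP at [151.895, 632.01, 214.592] pointing down, gripper open.
Joint ranges: [-144.91, 144.91], [-17.63, 115.5], [-89.93, 88.59], [15.96, 139.68], [-74.01, 254.01], [8.47, 105.57], [-167.45, 167.45]. Speed limits (degrees/s): [147.25, 147.25, 180, 180, 180, 180, 180].

INTERFACE

Orientations are given as a 3x3 rotation matrix whose columns are the frame's x, y, z axes.
In Python, from bench import r gives the robot as it stands.
- The arm moves only by the shell command python3 -m creep 'ROWS'. ROWS is JSON, a list that holds one entry, the list of rows, each a list of 7 numbers: the shift along the tool's x, y, z each as a share of 0.5 m, from -1 to 1, then the turn, a rotation vector about the tool's x, y, z each as a share of pi/4 rad, from -1 to 1, then the closure, from 0 (fully open) to 1 (shut). In form: [[[dx, dy, dz, wx, wy, wz, grip], ...]]. A call has 1 to 5 rows; each row shifts and turns the commanded pose from where the row before left it, along the tool's axes as they then stand; what a row does not reach is not made up. A row lasts 1/10 s, in which the tool goes at most 50 mm and 8.59 degrees, less where a joint would pass 70% of its speed; a pose out of reach is approached as far as the arm can. A call with a number of a shift or a turn outside -1 to 1 is refused whole. A call with a gripper value outside its range is refused whole. The fingers move at their own pace and stop on an object; the grip force is fixed at half the most. Time passes only in rows, so rows that do not move let the fingers close. It gives the time, the measured TCP pose, the force, the opening and the grip force at its end, in the units of the state.
- r.state(): the state, without advancing time (a new reading comes with each control period).
- r.read_camera(name): name is "scene" or "top" or "wrist"; returns a dict with "color" (420x560x3 uint8, blue, green, red), "intrinsics" (3x3 intrinsics, pixels), "D" ([k1, k2, p1, p2, k3] as OpenCV has them; the pictures are not rectified), "xyz" and "rotation" of the camera in the world. Camera axes: x right, y down, z forward; pixel columns grow to the right and rows downward; lengths in mm; the calibration is good to about 2 mm. A picture is of the moment at which its call begins. There is no depth.
- r.job_done(): hands the job in; it is judged then, once.
The state is a dict: "t": time; "joints": joint angles; "qvel": joint speeds; "effort": joint torques, N m; "tool_pos": TCP position; "eef_rot": TCP orientation; "wrist_force": force on the tool from outside, world axes, zero at the start; "moment": the same for the moment, N m; "width": opening from 0.0 (shut) to 1.0 (fully open); "gripper_force": force on a finger pad.
Only numpy, scipy, OpenCV 4.12 (cv2) and the standard library are available. Lean on these libraries where they do the work, as an engineer would, in place of code of your own. Each camera call takes 0.05 s, during which the arm holds its last target. There are 200 camera calls.

## Working session

There is one attempt and no reset: what is moved stays moved. The work goes in short steps, Python scripts to look and compute and a shell command to move; the robot and the scene stay as the last step left them, time stands still between calls to the robot, and variables do not carry over. Pictures are saved under pics/ and viewed, at most 14 in all, crops included, and the job is handed in when it is done.

```bash
mkdir -p pics; ls
python3 - <<'E'
from bench import r
import cv2,numpy as np,pickle
d={n:r.read_camera(n) for n in("scene","top","wrist")}
pickle.dump(d,open('cam0.pkl','wb'))
for n in d:
    c=d[n]; print(n,np.round(c["xyz"],0),np.round(c["rotation"],2).tolist(),np.round(np.array(c["intrinsics"])[[0,1,0,1],[0,1,2,2]],0)); cv2.imwrite(f'pics/{n}0.png',c["color"])
s=r.state(); print(s["t"],s["width"],np.round(s["eef_rot"],2).tolist(),r.grip_depth)
a=np.hstack([cv2.resize(d["scene"]["color"],(400,300)),cv2.resize(d["top"]["color"],(400,300))])
E
```

```text
pics
scene [-149. -530.  770.] [[0.48, -0.57, 0.66], [-0.87, -0.3, 0.38], [-0.02, -0.77, -0.64]] [504. 504. 275. 207.]
top [ 306. -150. 1146.] [[0.09, -0.97, 0.22], [-1.0, -0.09, 0.02], [-0.0, -0.22, -0.97]] [449. 449. 290. 208.]
wrist [ 82. 649. 384.] [[0.23, 0.94, 0.25], [0.97, -0.23, -0.06], [-0.0, 0.26, -0.97]] [318. 318. 278. 213.]
0.15 1.0038257473224919 [[-0.97, 0.23, -0.0], [0.23, 0.97, -0.0], [-0.0, -0.0, -1.0]] 18.700000000000003
```

View pics/top0.png

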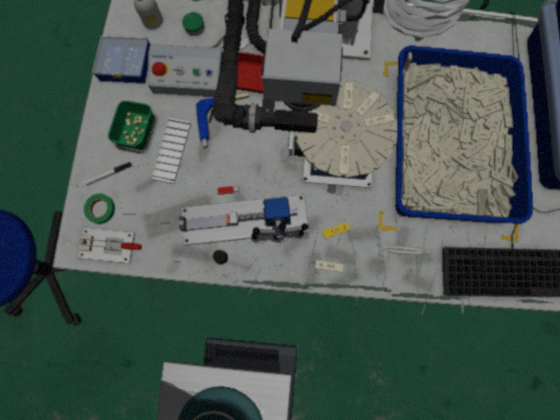

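View pics/scene0.png

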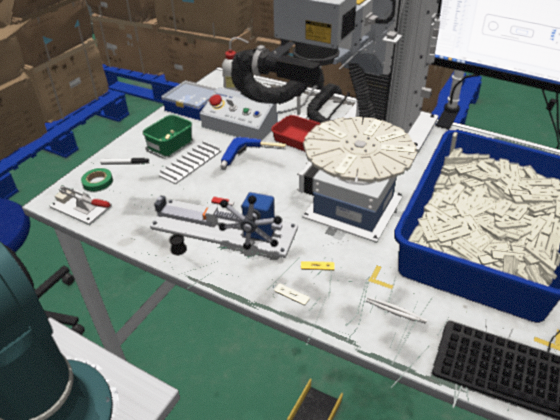

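The top view shows the vise at about (245,220), wheel at (280,230) and loupe at (220,257). Candidates for the cassette:
- Loose cream piece: top (329,266), scene (293,294). This one fits the description.
- Yellow look-alike: top (336,230). Leave alone.
- White strips in a row: (170,150).
- Disc strips: (347,130).
- Bin pieces: (460,140).
- Tweezers: (403,250).

I choose the cream one and check it in a close crop.

```bash
cat > h.py <<'E'
import numpy as np,cv2
def ray(c,uv):
    p=cv2.undistortPoints(np.array(uv,float).reshape(-1,1,2),np.array(c["intrinsics"],float),np.array(c["D"],float)).reshape(-1,2)
    d=np.c_[p,np.ones(len(p))]@np.array(c["rotation"]).T
    return np.array(c["xyz"],float),d
def plane(c,uv,z):
    o,d=ray(c,uv); return o+d*((z-o[2])/d[:,2])[:,None]
def tri(c1,u1,c2,u2):
    o1,d1=ray(c1,[u1]);o2,d2=ray(c2,[u2]);d1=d1[0];d2=d2[0]
    s=np.linalg.lstsq(np.c_[d1,-d2],o2-o1,rcond=None)[0]
    a=o1+s[0]*d1;b=o2+s[1]*d2
    return (a+b)/2,np.linalg.norm(a-b)
def proj(c,P):
    R=np.array(c["rotation"]);t=-R.T@np.array(c["xyz"],float)
    return cv2.projectPoints(np.array(P,float).reshape(-1,1,3),R.T,t,np.array(c["intrinsics"],float),np.array(c["D"],float))[0].reshape(-1,2)
E
python3 - <<'E'
import pickle,cv2,numpy as np
from h import *
d=pickle.load(open('cam0.pkl','rb'));t=d['top'];s=d['scene']
a=t['color'][185:285,170:370];b=s['color'][180:310,140:350]
a=cv2.resize(a,(600,300),interpolation=cv2.INTER_CUBIC);b=cv2.resize(b,(600,int(130*600/210)),interpolation=cv2.INTER_CUBIC)
cv2.imwrite('pics/crop0.png',np.vstack([a,b])[:600])
for n in('top','scene'):
    c=d[n];h=cv2.cvtColor(c['color'],cv2.COLOR_BGR2HSV)
    x0,y0,x1,y1=(170,185,370,285) if n=='top' else (140,180,350,310)
    for k,lo,hi in(('blue',(100,120,40),(125,255,255)),('red',(0,150,80),(6,255,255)),('orange',(7,140,100),(18,255,255)),('cream',(18,15,170),(35,70,255)),('yellow',(20,120,120),(32,255,255))):
        m=np.zeros(h.shape[:2],np.uint8);m[y0:y1,x0:x1]=cv2.inRange(h,lo,hi)[y0:y1,x0:x1]
        nn,_,st,ce=cv2.connectedComponentsWithStats(m)
        for i in range(1,nn):
            if st[i,4]>12: print(n,k,st[i].tolist(),np.round(ce[i],1))
u=t['color'][262:270:3,300:350:4];print(u[0].tolist())
E
```

```text
top blue [264, 198, 26, 22, 473] [276.2 208.4]
top red [218, 187, 15, 7, 81] [225.1 189.9]
top orange [226, 215, 3, 9, 13] [227.1 218.5]
top yellow [323, 223, 27, 15, 186] [335.6 229.9]
scene blue [242, 193, 32, 25, 467] [260.  204.8]
scene blue [258, 225, 15, 11, 88] [266.4 228.9]
scene blue [251, 232, 12, 7, 48] [255.6 235.6]
scene red [212, 198, 11, 6, 44] [216.8 200.1]
scene cream [317, 261, 16, 1, 16] [324.5 261. ]
scene cream [274, 283, 36, 22, 264] [291.2 293.5]
scene yellow [301, 262, 33, 8, 226] [317.2 265.3]
[[134, 135, 134], [128, 129, 128], [120, 122, 121], [90, 93, 92], [130, 148, 150], [132, 150, 155], [139, 159, 161], [128, 142, 147], [126, 137, 138], [124, 132, 133], [120, 124, 123], [108, 112, 108], [103, 107, 105]]
```

View pics/crop0.png

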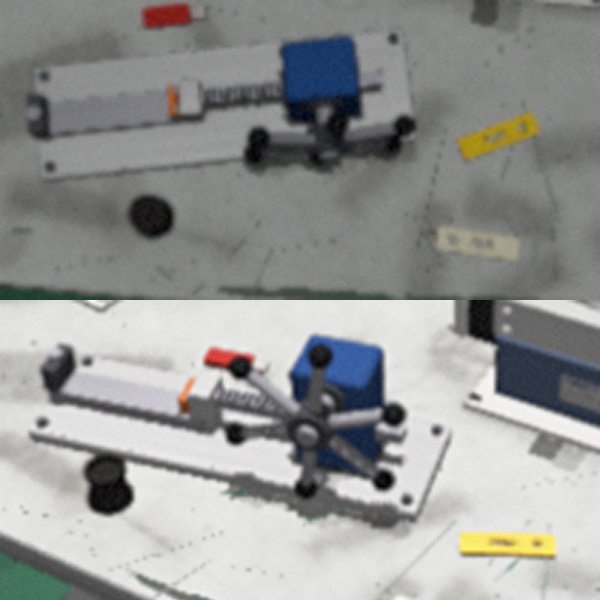

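Crop: the cream piece is at top px (329,266), with printed marks, so it is the loose test cassette. The yellow one lies at (336,230). Vise plate corners in top px: about (183,208), (185,244), (305,196), (308,231). The pad is at (227,218), and hub and balls are clear in the scene view, with the hub at (248,226).

Run:
```python
import pickle,cv2,numpy as np
from h import *
d=pickle.load(open('cam0.pkl','rb'));t=d['top'];s=d['scene']
# vise
C=plane(t,[(183.3,207.7),(185,244.3),(305,196)],12);print('plate',C.round(0).tolist())
sc=lambda x,y:(140+x*.35,180+(y-300)*.35); tp=lambda x,y:(170+x/3,185+y/3)
# vise axes from plate
yv=C[0]-C[2];th=np.arctan2(-yv[0],yv[1]);print('len',np.linalg.norm(yv),np.linalg.norm(C[0]-C[1]),'yaw',th)
R=np.array([[np.cos(th),-np.sin(th),0],[np.sin(th),np.cos(th),0],[0,0,1]])
o=np.mean([C[i]-R@np.array(v) for i,v in enumerate([(50,135,12),(-50,135,12),(50,-190,12)])],0);print('vise o',o)
H,e=tri(s,sc(308,432),t,tp(329,148));print('hub tri',H,e,'in vise',R.T@(H-o))
P,e=tri(s,sc(187,395),t,tp(172,102));print('pad face',P,e,R.T@(P-o))
S,e=tri(s,sc(60,357),t,tp(38,100));print('stop top',S,e,R.T@(S-o))
B=plane(t,[tp(155,217)],34)[0];print('loupe',B)
xa=R[:,0]
oo,D=ray(s,[sc(*p) for p in[(320,355),(393,413),(383,480),(306,488),(235,433),(240,367)]])
for q in D:
    k=((H-oo)@xa)/(q@xa);v=R.T@(oo+k*q-H);print('ball',v.round(0),np.degrees(np.arctan2(-v[1],v[2])).round(0))
# cassette
g=t['color'].astype(int);m=np.uint8((g[...,2]-g[...,0]>9)*255);mm=np.zeros_like(m);mm[250:285,305:355]=m[250:285,305:355]
c=max(cv2.findContours(mm,0,1)[0],key=cv2.contourArea);b=cv2.minAreaRect(c);print(b)
W=plane(t,cv2.boxPoints(b),5);print('cass top',W.round(0).tolist(),W.mean(0))
h=cv2.cvtColor(s['color'],40);mm=np.zeros(h.shape[:2],np.uint8);mm[275:312,265:320]=cv2.inRange(h,(15,10,150),(38,90,255))[275:312,265:320]
c=max(cv2.findContours(mm,0,1)[0],key=cv2.contourArea);b2=cv2.minAreaRect(c);print(b2)
W2=plane(s,cv2.boxPoints(b2),5);print('cass scene',W2.round(0).tolist(),W2.mean(0));print(tri(t,b[0],s,b2[0]))
tw=plane(t,[(385,248),(423,252)],5);print('tweez',tw.round(0).tolist())
us=plane(t,[(225,190)],8);print('usb',us)
```

```text
plate [[543.0, 158.0, 12.0], [448.0, 140.0, 12.0], [602.0, -156.0, 12.0]]
len 319.34351650687046 96.83197897728043 yaw 0.18599227191729958
vise o [519.53138357  17.88994109   0.        ]
hub tri [ 483.46898202 -102.34700045   81.63983885] 1.2505250131927519 in vise [ -57.67487163 -111.49452049   81.63983885]
pad face [519.26675247  35.08380251  33.88067089] 0.21292775889112045 [ 2.91945243 16.94625911 33.88067089]
stop top [508.43036871 150.55731963  37.14859492] 5.111364334849408 [ 13.62352982 132.4321158   37.14859492]
loupe [421.09544963  37.76802352  34.        ]
ball [ -0. -12.  74.] 9.0
ball [ -0. -64.  34.] 62.0
ball [ -0. -55. -32.] 120.0
ball [ -0.   6. -58.] -174.0
ball [  0.  59. -17.] -106.0
ball [-0. 49. 48.] -45.0
((328.5548095703125, 265.5984191894531), (28.103548049926758, 8.51213264465332), 7.765166282653809)
cass top [[418.0, -194.0, 5.0], [440.0, -196.0, 5.0], [436.0, -267.0, 5.0], [415.0, -265.0, 5.0]] [ 427.38260532 -230.62692592    5.        ]
((291.6236877441406, 293.7216491699219), (36.8570671081543, 10.965738296508789), 23.962491989135742)
cass scene [[413.0, -197.0, 5.0], [440.0, -192.0, 5.0], [436.0, -269.0, 5.0], [410.0, -272.0, 5.0]] [ 424.70959097 -232.5557339     5.        ]
(array([ 4.27998626e+02, -2.31126033e+02,  2.77582516e-01]), np.float64(0.40456288101638915))
tweez [[485.0, -372.0, 5.0], [482.0, -471.0, 5.0]]
usb [[601.01738841  55.00975646   8.        ]]
```

The cassette is at (427,-231), long axis near world y (yaw -0.05). The vise is at (519,18), yaw 0.186. Next I turn the tool and travel there high.

```bash
cat >> h.py <<'E'
def pr(r):
    s=r.state();print('t',round(s["t"],2),'pos',np.round(s["tool_pos"],1),'yawY',np.degrees(np.arctan2(s["eef_rot"][1][1],s["eef_rot"][0][1])).round(1),'F',np.round(s["wrist_force"],1),'w',round(s["width"],3),'gf',np.round(s["gripper_force"],1));return s
def go(s,T,yaw=None):
    R=np.array(s["eef_rot"]);d=R.T@(np.array(T)-s["tool_pos"])
    print('tool shift mm',d.round(1),'share',(d/500).round(4))
    if yaw is not None:
        c=np.degrees(np.arctan2(R[1,1],R[0,1]));print('wz share total',round(-(yaw-c)/45,3))
E
python3 -m creep '[[[0,0,0,0,0,0.178,0],[0,0,0,0,0,0.178,0],[0,0,0,0,0,0.178,0],[0,0,0,0,0,0.178,0],[0,0,0,0,0,0.178,0]]]'
python3 -m creep '[[[0,0,0,0,0,0.178,0],[0,0,0,0,0,0.178,0],[0,0,0,0,0,0.178,0],[0,0,0,0,0,0.178,0],[0,0,0,0,0,0.178,0]]]'
python3 -m creep '[[[-0.058,0.072,0,0,0,0,0],[-0.058,0.072,0,0,0,0,0],[-0.058,0.072,0,0,0,0,0],[-0.058,0.072,0,0,0,0,0],[0,0,0,0,0,0,0]]]'
python3 -c "
from bench import r
from h import *
s=pr(r);print(np.round(s['joints'],0));go(s,[440,400,215],-3)"
```

```text
t: 0.65
tool_pos: [151.8, 631.8, 214.2]
eef_rot: [[-0.589, 0.808, -0.0], [0.808, 0.589, -0.001], [-0.0, -0.0, -1.0]]
wrist_force: [-0.5, 0.3, 0.1]
width: 1.003
gripper_force: 0.0
t: 1.15
tool_pos: [151.8, 631.8, 214.2]
eef_rot: [[0.069, 0.998, -0.0], [0.998, -0.069, -0.001], [-0.001, -0.0, -1.0]]
wrist_force: [-0.1, -0.2, -0.0]
width: 0.997
gripper_force: 0.0
t: 1.65
tool_pos: [294.7, 501.7, 214.9]
eef_rot: [[0.074, 0.997, 0.003], [0.997, -0.074, -0.002], [-0.002, 0.003, -1.0]]
wrist_force: [0.4, -0.6, 0.1]
width: 0.999
gripper_force: 0.0
t 1.65 pos [294.7 501.7 214.9] yawY -4.2 F [ 0.4 -0.6  0.1] w 0.999 gf 0.0
[-79.  20.  20. 103.  -8.  58. -60.]
tool shift mm [-90.7 152.4   0.5] share [-0.1814  0.3048  0.001 ]
wz share total -0.028
```

```bash
python3 -m creep '[[[-0.06,0.08,0,0,0,0,0],[-0.06,0.08,0,0,0,0,0],[-0.06,0.08,0,0,0,0,0],[-0.08,0.06,0,0,0,0,0],[-0.09,0,0,0,0,0,0]]]' | head -2
python3 -m creep '[[[-0.09,0,0,0,0,0,0],[-0.09,0,0,0,0,0,0],[-0.09,0,0,0,0,0,0],[-0.09,0,0,0,0,0,0],[-0.09,0,0,0,0,0,0]]]' |head -2
python3 -c "
from bench import r
from h import *
s=pr(r);print(np.round(s['joints'],0));go(s,[435,-231,200],-3)"
```

```text
t: 2.15
tool_pos: [430.5, 320.9, 214.5]
t: 2.65
tool_pos: [412.3, 97.2, 214.6]
t 2.65 pos [412.3  97.2 214.6] yawY -3.6 F [ 1.  -0.2  0.5] w 1.002 gf 0.0
[-48.   4.  32. 123.  -2.  53. -18.]
tool shift mm [-326.1   43.1   14.5] share [-0.6522  0.0862  0.029 ]
wz share total -0.013
```

```bash
python3 -m creep '[[[-0.09,0.01,0,0,0,0,0],[-0.09,0.01,0,0,0,0,0],[-0.09,0.012,0,0,0,0,0],[-0.09,0.012,0,0,0,0,0],[-0.09,0.012,0,0,0,0,0]]]' | head -2
python3 -m creep '[[[-0.09,0.012,0.01,0,0,0,0],[-0.09,0.012,0.01,0,0,0,0],[-0.02,0,0.01,0,0,0,0],[0,0,0,0,0,0,0]]]' |head -2
python3 - <<'E'
from bench import r
from h import *
s=pr(r);print(np.round(s['joints'],0))
c=r.read_camera('wrist');cv2.imwrite('pics/w1.png',c['color']);
import pickle;pickle.dump(c,open('w1.pkl','wb'))
print(proj(c,[427,-231,5]).round(0))
g=c['color'].astype(int);m=np.uint8((g[...,2]-g[...,0]>9)*255)
for k in cv2.findContours(m,0,1)[0]:
    if cv2.contourArea(k)>300: 
        b=cv2.minAreaRect(k);print(b);W=plane(c,cv2.boxPoints(b),5);print(W.round(0).tolist(),W.mean(0))
E
```

```text
t: 3.15
tool_pos: [426.6, -129.1, 214.9]
t: 3.55
tool_pos: [431.4, -230.1, 199.0]
t 3.55 pos [ 431.4 -230.1  199. ] yawY -3.8 F [-0.6  0.5 -0.7] w 1.002 gf 0.0
[-17.  15.  49. 117. -14.  54.  35.]
[[274. 194.]]
((406.737060546875, 386.61346435546875), (14.69088077545166, 305.81805419921875), 86.70185089111328)
[[378.0, -510.0, 5.0], [835.0, -527.0, 5.0], [843.0, -557.0, 5.0], [377.0, -538.0, 5.0]] [ 608.27271822 -532.91263796    5.        ]
((475.2432556152344, 331.95947265625), (64.44440460205078, 34.3593864440918), 80.53767395019531)
[[652.0, -393.0, 5.0], [699.0, -389.0, 5.0], [730.0, -495.0, 5.0], [679.0, -499.0, 5.0]] [ 690.01513487 -443.90644811    5.        ]
((80.59459686279297, 331.93243408203125), (34.68818664550781, 64.44440460205078), 9.462322235107422)
[[100.0, -453.0, 5.0], [145.0, -352.0, 5.0], [191.0, -362.0, 5.0], [150.0, -464.0, 5.0]] [ 146.89185152 -407.75876803    5.        ]
((546.0, 233.0), (26.0, 98.0), 0.0)
[[762.0, -372.0, 5.0], [741.0, -239.0, 5.0], [776.0, -241.0, 5.0], [801.0, -376.0, 5.0]] [ 769.7508527 -306.9723502    5.       ]
((352.20001220703125, 197.9000244140625), (59.92662048339844, 20.124608993530273), 63.43495178222656)
[[493.0, -214.0, 5.0], [514.0, -205.0, 5.0], [545.0, -271.0, 5.0], [523.0, -281.0, 5.0]] [ 518.75276279 -243.00813178    5.        ]
((272.9999694824219, 193.49998474121094), (17.999996185302734, 58.99999237060547), 0.0)
[[413.0, -266.0, 5.0], [418.0, -196.0, 5.0], [439.0, -197.0, 5.0], [434.0, -267.0, 5.0]] [ 425.85616157 -231.66691091    5.        ]
```

View pics/w1.png

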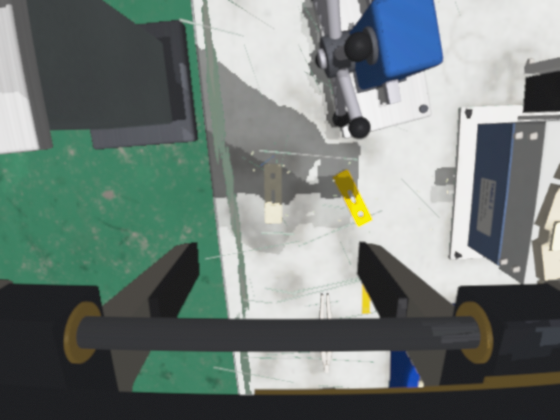

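The wrist view shows the cream cassette at (273,193), which gives (426,-232), yaw -4°, agreeing with the top view. The yellow look-alike at (352,198) is clear of the fingers. Descending.

```bash
python3 -m creep '[[[-0.002,-0.01,0.09,0,0,0,0.5],[0,0,0.09,0,0,0,0.5],[0,0,0.09,0,0,0,0.5],[0,0,0.085,0,0,0,0.5],[0,0,0,0,0,0,0.5]]]' >/dev/null
python3 - <<'E'
from bench import r
from h import *
s=pr(r);go(s,[426.5,-231,2.5],-4)
E
```

```text
t 4.1 pos [ 424.1 -225.4   18.2] yawY -3.5 F [-0.3  0.8  1.1] w 0.59 gf 0.0
tool shift mm [-5.5  2.8 15.6] share [-0.0109  0.0057  0.0313]
wz share total 0.012
```

```bash
python3 -m creep '[[[-0.011,0.005,0.01,0,0,0,0.5],[0,0,0.01,0,0,0,0.5],[0,0,0.011,0,0,0,0.5],[0,0,0,0,0,0,0.5]]]'
python3 - <<'E'
from bench import r
from h import *
s=pr(r);go(s,[426.5,-231,2.5],-4)
E
```

```text
t: 4.5
tool_pos: [430.1, -234.5, 7.4]
eef_rot: [[0.063, 0.998, 0.002], [0.998, -0.063, 0.0], [0.0, 0.002, -1.0]]
wrist_force: [0.2, -0.6, 0.0]
width: 0.502
gripper_force: 0.0
t 4.5 pos [ 430.1 -234.5    7.4] yawY -3.6 F [ 0.2 -0.6  0. ] w 0.502 gf 0.0
tool shift mm [ 3.3 -3.8  4.9] share [ 0.0066 -0.0076  0.0098]
wz share total 0.009
```

```bash
python3 -m creep '[[[0,0,0,0,0,0,0.5],[0,0,0,0,0,0,0.5]]]' | head -2
python3 -m creep '[[[0,0,0,0,0,0,0.5]]]' | head -2
python3 - <<'E'
from bench import r
from h import *
s=pr(r);go(s,[426.5,-231,2.5],-4);print(s['qvel'])
E
```

```text
t: 4.7
tool_pos: [429.7, -234.7, 7.1]
t: 4.8
tool_pos: [429.5, -234.7, 6.9]
t 4.8 pos [ 429.5 -234.7    6.9] yawY -3.6 F [-1.4 -0.8 -0.1] w 0.497 gf 0.0
tool shift mm [ 3.5 -3.3  4.4] share [ 0.007  -0.0065  0.0089]
wz share total 0.009
[ 0.06407732  0.28642983 -0.21916788 -0.06353605 -0.02876423 -0.02882259
 -0.01652705]
```

```bash
python3 -m creep '[[[0.007,-0.006,0.009,0,0,0,0.5],[0,0,0,0,0,0,0.5],[0,0,0,0,0,0,0.5]]]' | head -2
python3 - <<'E'
from bench import r
from h import *
s=pr(r);go(s,[426.5,-231,2.5],-4)
E
```

```text
t: 5.1
tool_pos: [426.3, -230.8, 1.9]
t 5.1 pos [ 426.3 -230.8    1.9] yawY -3.6 F [0.1 0.  0.8] w 0.497 gf 0.0
tool shift mm [-0.2  0.2 -0.6] share [-0.0004  0.0005 -0.0012]
wz share total 0.009
```

```bash
python3 -m creep '[[[0,0,0,0,0,0,1],[0,0,0,0,0,0,1],[0,0,0,0,0,0,1],[0,0,0,0,0,0,1]]]' 
python3 -m creep '[[[0,0,-0.05,0,0,0,1],[0,0,-0.08,0,0,0,1],[0,0,0,0,0,0,1]]]' 
python3 -c "
from bench import r
from h import *
c=r.read_camera('wrist');cv2.imwrite('pics/w2.png',c['color'][100:])"
```

```text
t: 5.5
tool_pos: [426.6, -231.1, 2.1]
eef_rot: [[0.063, 0.998, 0.0], [0.998, -0.063, -0.0], [-0.0, 0.0, -1.0]]
wrist_force: [0.6, -0.4, -0.1]
width: 0.207
gripper_force: 30.0
t: 5.8
tool_pos: [428.9, -232.5, 70.4]
eef_rot: [[0.064, 0.998, 0.006], [0.998, -0.064, -0.002], [-0.002, 0.006, -1.0]]
wrist_force: [1.0, -0.4, -0.3]
width: 0.21
gripper_force: 30.0
```

View pics/w2.png

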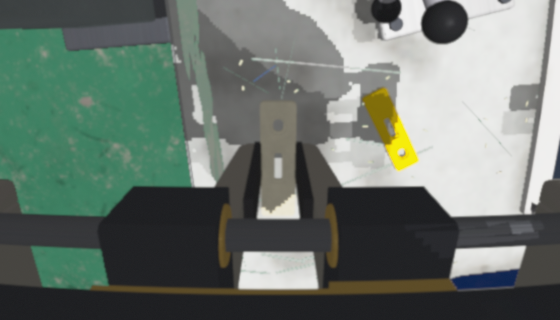

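The cassette is held centrally between the fingers (crop px (277,150)), opening 19 mm. Lifting and carrying it over the bed.

```bash
python3 -m creep '[[[0,0,-0.09,0,0,0,1],[0,0,-0.1,0,0,0,1],[0,0,-0.1,0,0,0,1],[0.04,0.007,0,0,0,0,1],[0.08,0.015,0,0,0,0,1]]]' |head -2
python3 -m creep '[[[0.08,0.015,0,0,0,0,1],[0.08,0.015,0,0,0,0,1],[0.08,0.015,0,0,0,0,1],[0.08,0.015,0,0,0,0,1],[0.08,0.015,0,0,0,0,1]]]' |head -2
python3 -m creep '[[[0.08,0.015,0,0,0,0,1],[0.04,0.01,0,0,0,-0.16,1],[0,0,0,0,0,-0.16,1],[0,0,0,0,0,0,1],[0,0,0,0,0,0,1]]]' |head -2
python3 - <<'E'
from bench import r
from h import *
import pickle
s=pr(r);print(np.round(s['joints'],0));go(s,[507.5,82,215],10.66)
c=r.read_camera('wrist');cv2.imwrite('pics/w3.png',c['color']);pickle.dump(c,open('w3.pkl','wb'))
c=r.read_camera('scene');pickle.dump(c,open('s3.pkl','wb'))
E
```

```text
t: 6.35
tool_pos: [441.5, -173.4, 213.1]
t: 6.85
tool_pos: [490.9, 27.4, 211.2]
t: 7.35
tool_pos: [507.1, 84.0, 211.4]
t 7.35 pos [507.1  84.  211.4] yawY 10.6 F [ 0.4  0.7 -0.1] w 0.203 gf 30.0
[-46.  16.  39. 113. -12.  56.   9.]
tool shift mm [-2.   0.  -3.6] share [-0.004   0.0001 -0.0073]
wz share total -0.002
```

View pics/w3.png

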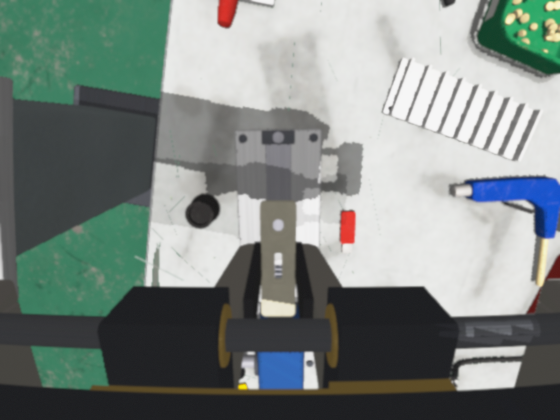

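The wrist view shows plate corners at (237,131) and (321,131), end stop at (278,137), and bed edges near 264 and 293. The held cassette at (278,240) is aligned. Refining the bed line.

Run:
```python
import pickle
from h import *
c=pickle.load(open('w3.pkl','rb'));g=cv2.cvtColor(c['color'],6).astype(int)
for v in(160,172,185,198): print(v,g[v,232:326:2].tolist())
print(g[125:155,272].tolist(), g[125:155,284].tolist())
C=plane(c,[(237,131),(321,131)],12);print('plate',C.round(1).tolist())
print(plane(c,[(262,145),(294,145)],50).round(1).tolist())
```

```text
160 [133, 132, 136, 151, 152, 152, 150, 153, 154, 152, 153, 147, 146, 153, 152, 152, 148, 131, 129, 129, 130, 130, 131, 131, 129, 129, 130, 131, 131, 132, 148, 152, 152, 151, 150, 150, 149, 150, 153, 152, 153, 152, 153, 150, 152, 182, 194]
172 [101, 101, 102, 108, 108, 110, 108, 108, 110, 109, 109, 108, 107, 108, 108, 108, 106, 97, 92, 91, 92, 93, 93, 93, 91, 91, 91, 93, 92, 100, 121, 134, 148, 149, 143, 146, 149, 149, 152, 151, 152, 151, 152, 157, 181, 191, 194]
185 [96, 97, 98, 107, 109, 109, 108, 106, 109, 108, 109, 109, 108, 108, 107, 108, 107, 100, 92, 91, 92, 92, 94, 93, 92, 91, 92, 94, 92, 96, 105, 107, 107, 106, 106, 106, 105, 105, 107, 106, 107, 106, 108, 108, 95, 83, 82]
198 [194, 196, 194, 206, 225, 228, 227, 224, 221, 183, 154, 154, 134, 124, 147, 149, 141, 107, 93, 92, 92, 93, 94, 94, 92, 92, 92, 94, 93, 95, 104, 107, 105, 106, 107, 124, 159, 184, 185, 164, 200, 197, 227, 232, 196, 189, 192]
[131, 131, 129, 122, 109, 92, 75, 70, 76, 85, 92, 96, 95, 94, 90, 83, 74, 69, 81, 107, 125, 131, 132, 132, 132, 131, 132, 132, 132, 131] [118, 117, 115, 109, 101, 88, 75, 70, 72, 77, 82, 84, 86, 83, 77, 73, 69, 69, 82, 107, 124, 130, 130, 130, 130, 130, 129, 130, 129, 129]
plate [[449.3, 144.3, 12.0], [542.7, 161.7, 12.0]]
[[481.3, 136.3, 50.0], [513.5, 142.3, 50.0]]
```

Run:
```python
import pickle
from h import *
c=pickle.load(open('w3.pkl','rb'))
P=plane(c,[(266,160),(291.5,160),(266.5,198),(291.5,198)],26);print(P.round(1).tolist())
a=(P[0]+P[1])/2;b=(P[2]+P[3])/2;y=a-b;th=np.arctan2(-y[0],y[1]);print('mid',a,b,'yaw',np.degrees(th))
for th in(.186,):
    ex=np.array([np.cos(th),np.sin(th),0]);ey=np.array([-np.sin(th),np.cos(th),0])
    o=np.array([519.5,17.9,0])
    for p in(a,b): print('in vise',(p-o)@ex,(p-o)@ey)
    print('stop edge',[(p-o)@ey for p in plane(c,[(278,144),(278,143)],26)], 'plate end',[(p-o)@ey for p in plane(c,[(278,131)],12)])
    # cassette held: edges at rows 215,285 ; z about 214
```

```text
[[487.6, 119.5, 26.0], [515.4, 124.7, 26.0], [495.7, 77.1, 26.0], [523.8, 82.4, 26.0]]
mid [501.47162273 122.10176722  26.        ] [509.70346061  79.73013829  26.        ] yaw 10.994302633087887
in vise 1.552547522526783 105.73845220574809
in vise 1.8066421498737752 62.575348410193534
stop edge [np.float64(123.20483226563543), np.float64(124.28420822415583)] plate end [np.float64(137.00171862239242)]
```

```bash
python3 -m creep '[[[0,0.0034,0.06,0,0,0,1],[0,0,0.09,0,0,0,1],[0,0,0.09,0,0,0,1],[0,0,0.06,0,0,0,1],[0,0,0,0,0,0,1]]]' |head -2
python3 -c "
from bench import r
from h import *
s=pr(r);go(s,[508.8,84.3,28.5],10.8)"
```

```text
t: 7.95
tool_pos: [506.2, 83.5, 58.7]
t 7.95 pos [506.2  83.5  58.7] yawY 10.6 F [-1.7  0.1  0.2] w 0.203 gf 30.0
tool shift mm [ 0.3  3.  30.2] share [0.0006 0.0059 0.0604]
wz share total -0.003
```

```bash
python3 -m creep '[[[0,0.006,0.02,0,0,0,1],[0,0,0.02,0,0,0,1],[0,0,0.012,0,0,0,1],[0,0,0,0,0,0,1],[0,0,0,0,0,0,1]]]' |head -2
python3 -c "
from bench import r
from h import *
s=pr(r);go(s,[508.8,84.3,28.5],10.8)"
```

```text
t: 8.45
tool_pos: [512.6, 85.5, 36.6]
t 8.45 pos [512.6  85.5  36.6] yawY 10.8 F [-0.1  0.5  0.7] w 0.207 gf 30.0
tool shift mm [-0.5 -3.9  8.1] share [-0.0009 -0.0078  0.0162]
wz share total -0.0
```

```bash
python3 -m creep '[[[0,-0.007,0.01,0,0,0,1],[0,0,0.004,0,0,0,1],[0,0,0,0,0,0,1],[0,0,0,0,0,0,1]]]' |head -2
python3 -c "
from bench import r
from h import *
s=pr(r);go(s,[508.8,84.3,28.3],10.8)"
```

```text
t: 8.85
tool_pos: [508.8, 84.7, 29.1]
t 8.85 pos [508.8  84.7  29.1] yawY 10.8 F [ 0.1 -0.2 -0.5] w 0.208 gf 30.0
tool shift mm [-0.4 -0.1  0.8] share [-0.0008 -0.0002  0.0017]
wz share total -0.0
```

```bash
python3 -m creep '[[[0,0,0.002,0,0,0,1],[0,0,0,0,0,0,1]]]' |sed -n '2p;4p'
python3 -m creep '[[[0,0,0,0,0,0,0.5],[0,0,0,0,0,0,0.5],[0,0,0,0,0,0,0.5],[0,0,0,0,0,0,0.5]]]' |sed -n '2p;4p'
python3 -m creep '[[[0,0,-0.06,0,0,0,0.5],[0,0,-0.1,0,0,0,0.5],[0,0,-0.1,0,0,0,0.5],[0,0,-0.1,0,0,0,0.5],[0,0,0,0,0,0,0.5]]]' |sed -n '2p;4p'
python3 - <<'E'
from bench import r
from h import *
import pickle
s=pr(r);
d={n:r.read_camera(n) for n in('scene','wrist')};pickle.dump(d,open('d4.pkl','wb'))
a=cv2.resize(d['scene']['color'][170:270,140:320],(720,400),interpolation=cv2.INTER_CUBIC)
b=cv2.resize(d['wrist']['color'][120:340,190:400],(210,220))
cv2.imwrite('pics/p4.png',np.hstack([a[:, :540],np.vstack([b,np.zeros((180,210,3),np.uint8)])]))
E
```

```text
tool_pos: [508.9, 84.7, 28.1]
wrist_force: [0.9, -0.5, 0.4]
tool_pos: [508.8, 84.7, 28.1]
wrist_force: [0.3, 0.1, -0.1]
tool_pos: [512.8, 85.1, 214.3]
wrist_force: [0.1, 0.4, -1.3]
t 9.95 pos [512.8  85.1 214.3] yawY 10.8 F [ 0.1  0.4 -1.3] w 0.497 gf 0.0
```

View pics/p4.png

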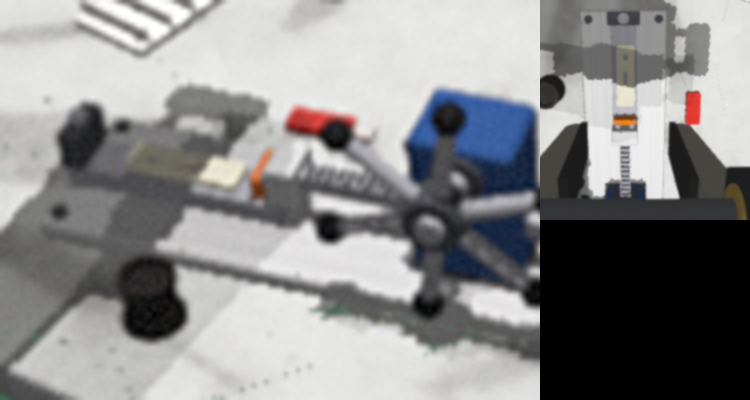

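The scene crop shows the cassette flat on the bed at about (185,165), in line, with the pad at (262,172) still clear of it. Its stop-side end is short of the stop at (80,135). Top spoke leans about 5° clockwise. Now I shut the gripper, move over the wheel just to the +y side of the top spoke, and measure the remaining pad travel.

```bash
python3 -m creep '[[[-0.078,-0.032,0,0,0,0,1],[-0.078,-0.032,0,0,0,0,1],[-0.078,-0.032,0,0,0,0,1],[-0.078,-0.032,0,0,0,0,1],[0,0,0,0,0,0,1]]]' |sed -n '2p;4p'
python3 - <<'E'
from bench import r
from h import *
import pickle
s=pr(r);go(s,[479,-81,195],10.8);go(s,[479,-81,120],10.8)
th=np.radians(10.8);ex=np.array([np.cos(th),np.sin(th),0]);ey=np.array([-ex[1],ex[0],0]);o=np.array([519.5,17.9,0])+1.7*ex+2*ey
c=pickle.load(open('d4.pkl','rb'))['wrist']
for v,z in((140,31),(145,31),(225,31),(230,37),(234,42),(238,42)): print(v,(plane(c,[(274,v)],z)[0]-o)@ey)
print(cv2.cvtColor(c['color'],40)[215:248,275].tolist())
c=r.read_camera('wrist');pickle.dump(c,open('w5.pkl','wb'));cv2.imwrite('pics/w5.png',c['color'])
E
```

```text
tool_pos: [472.4, -85.9, 206.9]
wrist_force: [0.3, -0.7, -0.1]
t 10.55 pos [472.4 -85.9 206.9] yawY 10.3 F [ 0.3 -0.7 -0.1] w 0.087 gf 0.0
tool shift mm [ 3.7  7.4 11.9] share [0.0074 0.0148 0.0238]
wz share total -0.012
tool shift mm [ 3.8  7.6 86.9] share [0.0076 0.0152 0.1738]
wz share total -0.012
140 126.78350676769084
145 121.469395086632
225 30.982774253160944
230 26.877073928248493
234 23.772015948356994
238 19.013026500536295
[[23, 24, 233], [25, 25, 232], [25, 25, 231], [25, 26, 231], [25, 25, 231], [25, 25, 231], [25, 25, 231], [25, 26, 231], [25, 26, 231], [25, 27, 230], [24, 24, 226], [21, 15, 214], [143, 5, 201], [124, 10, 201], [123, 11, 201], [126, 13, 201], [123, 12, 199], [124, 11, 185], [130, 10, 151], [170, 14, 113], [8, 68, 101], [12, 147, 104], [13, 205, 107], [14, 223, 118], [15, 234, 156], [15, 233, 209], [16, 231, 230], [16, 236, 234], [16, 240, 232], [13, 212, 218], [11, 155, 169], [9, 73, 116], [10, 16, 95]]
```

View pics/w5.png

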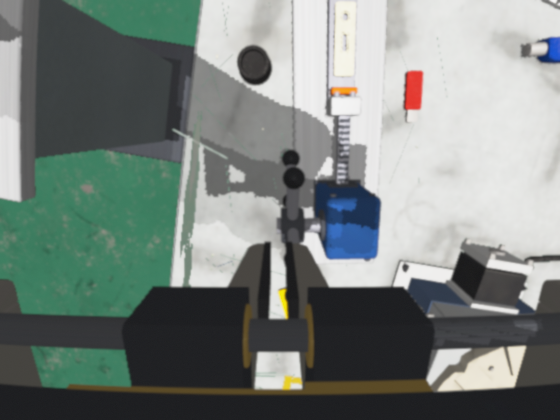

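The wrist view shows the wheel edge-on along column 292, hub (292,223) and two +y balls at (293,177) and (290,157). The fingers (column 280) need to move a few mm to +x. Checking with the hub estimate.

Run:
```python
from h import *
import pickle
c=pickle.load(open('w5.pkl','rb'));s3=pickle.load(open('d4.pkl','rb'))['scene']
th=np.radians(10.8);ex=np.array([np.cos(th),np.sin(th),0]);ey=np.array([-ex[1],ex[0],0]);ez=np.array([0,0,1.])
H=np.array([483,-102.5,85]);print('hub px',proj(c,H))
for ph in(-55,-115,5): 
    a=np.radians(ph);B=H-66*np.sin(a)*ey+66*np.cos(a)*ez;print(ph,proj(c,B).round(0),proj(s3,B).round(1))
f=lambda x,y:(140+x/4,170+y/4)
for n,p in(('top',(450,117)),('lu',(335,133)),('ll',(328,227)),('bot',(428,303)),('hub',(430,224))): print(n,f(*p))
P,e=tri(c,(293,177),s3,f(335,133));print('ball lu',P,e);v=P-H;print(v@ex,-v@ey,v[2],np.degrees(np.arctan2(-v@ey,v[2])))
```

```text
hub px [[285.27237211 225.79860111]]
-55 [[286. 176.]] [[221.8 205.8]]
-115 [[284. 160.]] [[222.  229.4]]
5 [[287. 259.]] [[248.9 200.6]]
top (252.5, 199.25)
lu (223.75, 203.25)
ll (222.0, 226.75)
bot (247.0, 245.75)
hub (247.5, 226.0)
ball lu [478.90415807 -49.65451971 125.03787538] 1.2602802807853655
5.878962261913833 -52.67692578954402 40.03787537780488 -52.762813827906164
```

```bash
python3 -m creep '[[[0.0076,0.024,0,0,0,-0.012,1],[0,0,0.02,0,0,0,1],[0,0,0,0,0,0,1],[0,0,0,0,0,0,1]]]' |sed -n '2p;4p'
python3 -c "
from bench import r
from h import *
s=pr(r);go(s,[484,-80,120],10.8)"
```

```text
tool_pos: [485.8, -73.7, 197.2]
wrist_force: [-0.0, 0.6, -0.2]
t 11.0 pos [485.8 -73.7 197.2] yawY 11.4 F [-0.   0.6 -0.2] w 0.0 gf 0.0
tool shift mm [-5.8 -2.9 77.2] share [-0.0117 -0.0058  0.1545]
wz share total 0.014
```

```bash
python3 -m creep '[[[-0.01,-0.005,0,0,0,0.01,1],[0,0,0.03,0,0,0,1],[0,0,0.04,0,0,0,1],[0,0,0,0,0,0,1]]]' |sed -n '2p;4p'
python3 -c "
from bench import r
from h import *
s=pr(r);go(s,[484,-80,120],10.8)"
```

```text
tool_pos: [483.0, -80.0, 161.6]
wrist_force: [-0.3, 0.1, -0.3]
t 11.4 pos [483.  -80.  161.6] yawY 10.8 F [-0.3  0.1 -0.3] w 0.002 gf 0.0
tool shift mm [-0.2  1.1 41.6] share [-0.0005  0.0022  0.0831]
wz share total 0.001
```

```bash
python3 -m creep '[[[0,0.001,0.03,0,0,0,1],[0,0,0.03,0,0,0,1],[0,0,0.023,0,0,0,1],[0,0,0,0,0,0,1],[0,0,0,0,0,0,1]]]' |sed -n '2p;4p'
python3 -m creep '[[[-0.008,0,0,0,0,0,1],[-0.008,0,0,0,0,0,1],[-0.008,0,0,0,0,0,1],[-0.008,0,0,0,0,0,1]]]' |sed -n '2p;4p'
python3 -c "
from bench import r
from h import *
s=pr(r);R=np.array(s['eef_rot']);print('tool F',(R.T@s['wrist_force']).round(1))"
```

```text
tool_pos: [485.3, -80.1, 121.7]
wrist_force: [0.5, 0.0, -0.1]
tool_pos: [488.3, -94.5, 121.8]
wrist_force: [-0.1, 5.0, 0.8]
t 12.3 pos [488.3 -94.5 121.8] yawY 10.9 F [-0.1  5.   0.8] w 0.003 gf 2.6
tool F [ 4.9  0.8 -0.8]
```

```bash
cat > f.py <<'E'
from bench import r
from h import *
s=r.state();R=np.array(s['eef_rot']);d=np.array(s['tool_pos'])-[488,-101.5,85];th=np.radians(10.8)
ex=np.array([np.cos(th),np.sin(th),0]);ey=np.array([-ex[1],ex[0],0])
print('t',round(s['t'],2),'vise rel hub: x',(d@ex).round(1),'u',(-d@ey).round(1),'v',d[2].round(1),'toolF',(R.T@s['wrist_force']).round(1),'M',np.round(s['moment'],2))
E
python3 -m creep '[[[-0.008,0,0,0,0,0,1],[-0.008,0,0,0,0,0,1],[-0.008,0,0,0,0,0,1]]]' >/dev/null; python3 f.py
python3 -m creep '[[[-0.008,-0.002,0,0,0,0,1],[-0.008,0,0,0,0,0,1],[-0.008,0,0,0,0,0,1]]]' >/dev/null; python3 f.py
python3 -m creep '[[[-0.008,0,0,0,0,0,1],[-0.008,0,0,0,0,0,1],[0,0,0,0,0,0,1]]]' >/dev/null; python3 f.py
```

```text
t 12.6 vise rel hub: x 1.2 u 4.7 v 36.3 toolF [ 4.8 -0.4  0.1] M [1.12 0.28 0.04]
t 12.9 vise rel hub: x 0.3 u 17.9 v 36.6 toolF [ 3.7  0.3 -1.4] M [0.88 0.19 0.01]
t 13.2 vise rel hub: x 0.4 u 27.4 v 36.8 toolF [ 2.6  0.1 -1.9] M [0.32 0.11 0.01]
```

```bash
python3 -m creep '[[[0.006,0,0,0,0,0,1],[0,0,-0.06,0,0,0,1],[0,0,-0.06,0,0,0,1],[0.06,0,0,0,0,0,1],[0.064,0,0,0,0,0,1]]]' >/dev/null
python3 -m creep '[[[0,0,0,0,0,0,1],[0,0,0,0,0,0,1]]]' >/dev/null; python3 f.py
python3 -c "
from bench import r
from h import *
c=r.read_camera('scene');cv2.imwrite('pics/s6.png',cv2.resize(c['color'][165:265,150:300],(750,500),interpolation=cv2.INTER_CUBIC))"
```

```text
t 13.9 vise rel hub: x 0.4 u -38.7 v 96.7 toolF [-1.   1.2  0. ] M [-0.06  0.04 -0.06]
```

View pics/s6.png

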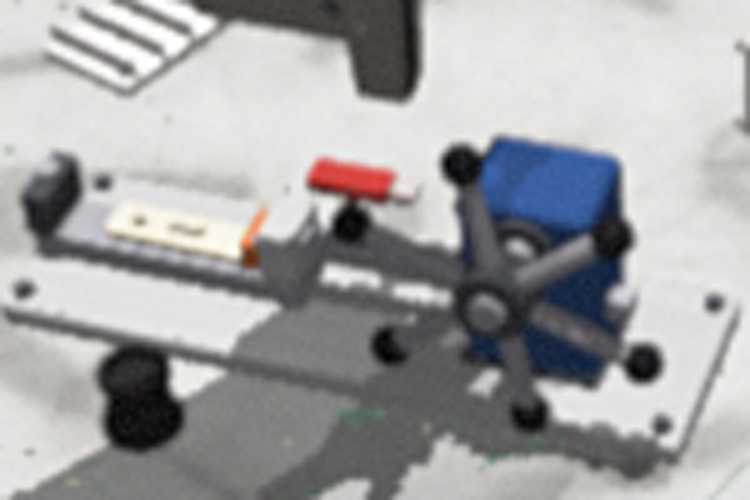

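Crop: the wheel has turned about 45°, the top ball now leans to +y at (462,165), and the pad touches the cassette at (250,235). The cassette end at (107,218) still has roughly 20 mm to go to the stop. Second push.

```bash
python3 -m creep '[[[0,0,0.04,0,0,0,1],[0,0,0.04,0,0,0,1],[0,0,0.04,0,0,0,1],[0,0,0,0,0,0,1]]]' >/dev/null; python3 f.py
python3 -m creep '[[[-0.008,0,0,0,0,0,1],[-0.008,0,0,0,0,0,1],[-0.008,0,0,0,0,0,1]]]' >/dev/null; python3 f.py
python3 -m creep '[[[-0.008,0,0,0,0,0,1],[-0.008,0,0,0,0,0,1],[-0.008,0,0,0,0,0,1]]]' >/dev/null; python3 f.py
```

```text
t 14.35 vise rel hub: x -1.6 u -37.6 v 34.7 toolF [ 0.5 -0.7 -0.9] M [-0.1   0.03  0.03]
t 14.65 vise rel hub: x 0.9 u -26.8 v 37.5 toolF [ 3.3  0.2 -1. ] M [ 0.64  0.16 -0.  ]
t 14.95 vise rel hub: x 0.6 u -14.7 v 36.9 toolF [ 2.   0.4 -1.6] M [ 0.58  0.1  -0.07]
```

```bash
python3 -m creep '[[[-0.008,0,0,0,0,0,1],[-0.008,0,0,0,0,0,1],[-0.008,0,0,0,0,0,1]]]' >/dev/null; python3 f.py
python3 -m creep '[[[-0.006,0,0,0,0,0,1],[-0.006,0,0,0,0,0,1],[-0.006,0,0,0,0,0,1]]]' >/dev/null; python3 f.py
python3 -m creep '[[[-0.006,0,0,0,0,0,1],[-0.006,0,0,0,0,0,1],[0,0,0,0,0,0,1]]]' >/dev/null; python3 f.py
```

```text
t 15.25 vise rel hub: x 0.4 u -3.5 v 36.4 toolF [4.2 0.3 0.8] M [1.25 0.14 0.01]
t 15.55 vise rel hub: x -0.1 u 5.3 v 36.2 toolF [ 5.5  0.8 -0.8] M [ 1.14  0.24 -0.03]
t 15.85 vise rel hub: x 0.0 u 12.5 v 36.5 toolF [ 2.9 -0.4 -1.3] M [0.8  0.27 0.01]
```

```bash
python3 -m creep '[[[-0.006,0,0,0,0,0,1],[-0.006,0,0,0,0,0,1]]]' >/dev/null; python3 f.py
python3 -m creep '[[[-0.006,0,0,0,0,0,1],[-0.006,0,0,0,0,0,1]]]' >/dev/null; python3 f.py
python3 -m creep '[[[-0.004,0,0,0,0,0,1],[0,0,0,0,0,0,1]]]' >/dev/null; python3 f.py
python3 - <<'E'
from bench import r
import cv2
c=r.read_camera('scene');cv2.imwrite('pics/s7.png',cv2.resize(c['color'][165:265,150:300],(750,500),interpolation=cv2.INTER_CUBIC))
E
```

```text
t 16.05 vise rel hub: x 0.3 u 18.3 v 36.6 toolF [ 3.6 -0.1 -1.2] M [0.84 0.25 0.02]
t 16.25 vise rel hub: x 0.5 u 24.7 v 36.7 toolF [ 3.9  0.1 -2.6] M [0.74 0.21 0.06]
t 16.45 vise rel hub: x 0.5 u 27.1 v 36.8 toolF [ 2.3 -0.2 -2.3] M [0.41 0.15 0.03]
```

View pics/s7.png

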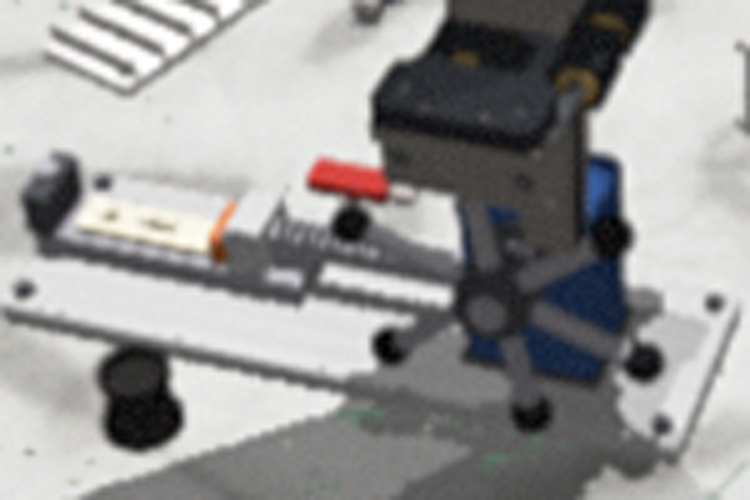

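Crop: cassette end at (78,205), stop face at about (70,205), so only a few mm remain. The last push uses the next spoke, tip set higher so contact is on the ball (lever about 65 mm).

```bash
python3 -m creep '[[[0.006,0,0,0,0,0,1],[0,0,-0.06,0,0,0,1],[0,0,-0.06,0,0,0,1],[0.06,0,0,0,0,0,1],[0.064,0,0,0,0,0,1]]]' >/dev/null
python3 -m creep '[[[0,0,0,0,0,0,1],[0,0,0,0,0,0,1],[0,0,0.04,0,0,0,1],[0,0,0.05,0,0,0,1],[0,0,0,0,0,0,1]]]' >/dev/null; python3 f.py
python3 -m creep '[[[-0.008,0,0,0,0,0,1],[0,0,0,0,0,0,1]]]' >/dev/null; python3 f.py
```

```text
t 17.5 vise rel hub: x -1.9 u -37.7 v 49.4 toolF [ 0.1  0.7 -0.2] M [-0.04  0.06 -0.01]
t 17.7 vise rel hub: x 0.9 u -33.1 v 52.6 toolF [ 1.2 -0.  -0.1] M [-0.13  0.04 -0.01]
```

```bash
sed -i "s/'M',.*/'Mx',round(float(np.array(s['moment'])@ex),3))/" f.py
python3 -m creep '[[[-0.005,0,0,0,0,0,1],[-0.005,0,0,0,0,0,1]]]' >/dev/null; python3 f.py
python3 -m creep '[[[-0.004,0,0,0,0,0,1],[-0.004,0,0,0,0,0,1]]]' >/dev/null; python3 f.py
python3 -m creep '[[[-0.003,0,0,0,0,0,1],[-0.003,0,0,0,0,0,1]]]' >/dev/null; python3 f.py
python3 -m creep '[[[-0.003,0,0,0,0,0,1],[-0.003,0,0,0,0,0,1]]]' >/dev/null; python3 f.py
```

```text
t 17.9 vise rel hub: x 0.8 u -29.9 v 52.3 toolF [ 2.8  1.  -2. ] Mx 0.729
t 18.1 vise rel hub: x 0.6 u -26.4 v 51.9 toolF [ 3.2  0.4 -1.2] Mx 0.694
t 18.3 vise rel hub: x 0.4 u -23.0 v 51.7 toolF [ 2.9  0.2 -1.4] Mx 0.635
t 18.5 vise rel hub: x 0.3 u -19.8 v 51.6 toolF [ 2.7  0.5 -1.8] Mx 0.603
```

```bash
for i in 1; do python3 -m creep '[[[-0.003,0,0,0,0,0,1],[-0.003,0,0,0,0,0,1]]]' >/dev/null; python3 f.py
python3 -m creep '[[[-0.003,0,0,0,0,0,1],[-0.003,0,0,0,0,0,1]]]' >/dev/null; python3 f.py
python3 -m creep '[[[-0.002,0,0,0,0,0,1],[-0.002,0,0,0,0,0,1]]]' >/dev/null; python3 f.py; done
```

```text
t 18.7 vise rel hub: x 0.3 u -16.7 v 51.6 toolF [ 2.8  0.7 -1.1] Mx 0.597
t 18.9 vise rel hub: x 0.3 u -13.7 v 51.6 toolF [ 2.2 -0.2 -1.1] Mx 0.577
t 19.1 vise rel hub: x 0.3 u -11.7 v 51.6 toolF [ 3.3  0.3 -1.6] Mx 0.601
```

```bash
python3 -m creep '[[[-0.002,0,0,0,0,0,1],[-0.002,0,0,0,0,0,1]]]' >/dev/null; python3 f.py
python3 -m creep '[[[-0.002,0,0,0,0,0,1],[-0.002,0,0,0,0,0,1]]]' >/dev/null; python3 f.py
python3 -m creep '[[[-0.002,0,0,0,0,0,1],[-0.002,0,0,0,0,0,1]]]' >/dev/null; python3 f.py
```

```text
t 19.3 vise rel hub: x 0.3 u -9.7 v 51.6 toolF [ 3.2 -0.3 -1.4] Mx 0.544
t 19.5 vise rel hub: x 0.3 u -7.8 v 51.6 toolF [ 2.7 -0.9 -1.1] Mx 0.576
t 19.7 vise rel hub: x 0.3 u -5.8 v 51.5 toolF [ 2.2  1.5 -0.5] Mx 0.579
```

```bash
python3 -m creep '[[[-0.002,0,0,0,0,0,1],[-0.002,0,0,0,0,0,1]]]' >/dev/null; python3 f.py
python3 -m creep '[[[-0.002,0,0,0,0,0,1],[-0.002,0,0,0,0,0,1]]]' >/dev/null; python3 f.py
python3 -m creep '[[[-0.002,0,0,0,0,0,1],[-0.002,0,0,0,0,0,1]]]' >/dev/null; python3 f.py
```

```text
t 19.9 vise rel hub: x 0.3 u -3.8 v 51.5 toolF [1.9 0.3 0.3] Mx 0.592
t 20.1 vise rel hub: x 0.2 u -1.9 v 51.5 toolF [2.9 0.4 1.9] Mx 0.682
t 20.3 vise rel hub: x 0.1 u 0.2 v 51.5 toolF [3.3 1.4 1.3] Mx 0.641
```

Run:
```python
from bench import r
import cv2
c=r.read_camera('scene');cv2.imwrite('pics/s8.png',cv2.resize(c['color'][185:235,150:225],(750,500),interpolation=cv2.INTER_CUBIC))
```

```text
(no output)
```

View pics/s8.png

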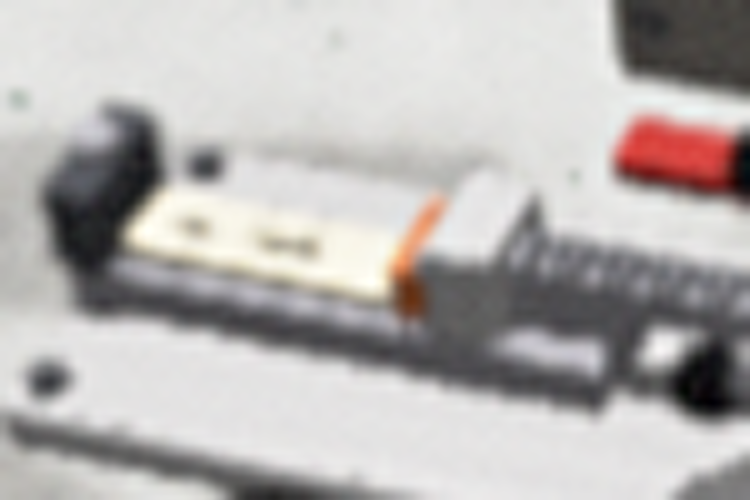

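The cassette end at (135,235) is now close to or at the stop face. Continuing in 1 mm steps and watching the load.

```bash
python3 -m creep '[[[-0.002,0,0,0,0,0,1],[-0.002,0,0,0,0,0,1]]]' >/dev/null; python3 f.py
python3 -m creep '[[[-0.002,0,0,0,0,0,1]]]' >/dev/null; python3 f.py
python3 -m creep '[[[-0.002,0,0,0,0,0,1]]]' >/dev/null; python3 f.py
```

```text
t 20.55 vise rel hub: x 0.1 u 2.1 v 51.5 toolF [ 3.1 -0.2  1.3] Mx 0.74
t 20.65 vise rel hub: x 0.1 u 3.2 v 51.5 toolF [ 3.6 -0.2  1.4] Mx 0.685
t 20.75 vise rel hub: x 0.2 u 4.1 v 51.6 toolF [3.8 0.3 2.1] Mx 0.943
```

```bash
python3 -m creep '[[[-0.002,0,0,0,0,0,1]]]' >/dev/null; python3 f.py
python3 -m creep '[[[-0.002,0,0,0,0,0,1]]]' >/dev/null; python3 f.py
python3 -m creep '[[[0,0,0,0,0,0,1]]]' >/dev/null; python3 f.py
```

```text
t 20.85 vise rel hub: x 0.2 u 4.9 v 51.5 toolF [ 4.  -0.6  1.9] Mx 1.037
t 20.95 vise rel hub: x 0.2 u 5.7 v 51.5 toolF [4.8 0.1 2.2] Mx 1.161
t 21.05 vise rel hub: x 0.2 u 5.9 v 51.5 toolF [ 5.6 -0.1  1.6] Mx 1.098
```

```bash
python3 -m creep '[[[-0.002,0,0,0,0,0,1]]]' >/dev/null; python3 f.py
python3 -m creep '[[[-0.002,0,0,0,0,0,1]]]' >/dev/null; python3 f.py
python3 -m creep '[[[0,0,0,0,0,0,1]]]' >/dev/null; python3 f.py
```

```text
t 21.15 vise rel hub: x 0.3 u 6.7 v 51.5 toolF [ 5.  -0.1  1.1] Mx 1.245
t 21.25 vise rel hub: x 0.2 u 7.5 v 51.4 toolF [ 6.4 -0.4  2.1] Mx 1.358
t 21.35 vise rel hub: x 0.3 u 7.6 v 51.5 toolF [ 4.3 -0.   1.5] Mx 1.233
```

```bash
python3 -m creep '[[[-0.002,0,0,0,0,0,1]]]' >/dev/null; python3 f.py
python3 -m creep '[[[-0.002,0,0,0,0,0,1]]]' >/dev/null; python3 f.py
python3 -m creep '[[[0,0,0,0,0,0,1]]]' >/dev/null; python3 f.py
```

```text
t 21.45 vise rel hub: x 0.2 u 8.3 v 51.4 toolF [6.4 0.5 2.2] Mx 1.464
t 21.55 vise rel hub: x 0.3 u 9.1 v 51.4 toolF [7.2 0.3 2. ] Mx 1.557
t 21.65 vise rel hub: x 0.2 u 9.3 v 51.4 toolF [6.6 0.5 2.1] Mx 1.446
```

```bash
python3 -m creep '[[[-0.002,0,0,0,0,0,1],[0,0,0,0,0,0,1]]]' >/dev/null; python3 f.py
python3 -m creep '[[[0.006,0,0,0,0,0,1],[0.012,0,0,0,0,0,1],[0.012,0,0,0,0,0,1],[0,0,0,0,0,0,1]]]' >/dev/null; python3 f.py
python3 -m creep '[[[0,0,-0.05,0,0,0,1],[0,0,-0.08,0,0,0,1],[0,0,-0.06,0,0,0,1],[0,-0.04,0,0,0,0,1],[0,0,0,0,0,0,1]]]' >/dev/null; python3 f.py
python3 - <<'E'
from bench import r
import cv2
c=r.read_camera('scene');cv2.imwrite('pics/s9.png',cv2.resize(c['color'][165:265,150:300],(750,500),interpolation=cv2.INTER_CUBIC))
E
```

```text
t 21.85 vise rel hub: x 0.2 u 10.0 v 51.4 toolF [6.3 0.1 1.2] Mx 1.556
t 22.25 vise rel hub: x 0.6 u -4.2 v 51.8 toolF [-0.8  0.4 -0.3] Mx -0.053
t 22.75 vise rel hub: x -20.8 u -3.3 v 147.3 toolF [ 0.6  0.3 -0.4] Mx -0.064
```

View pics/s9.png

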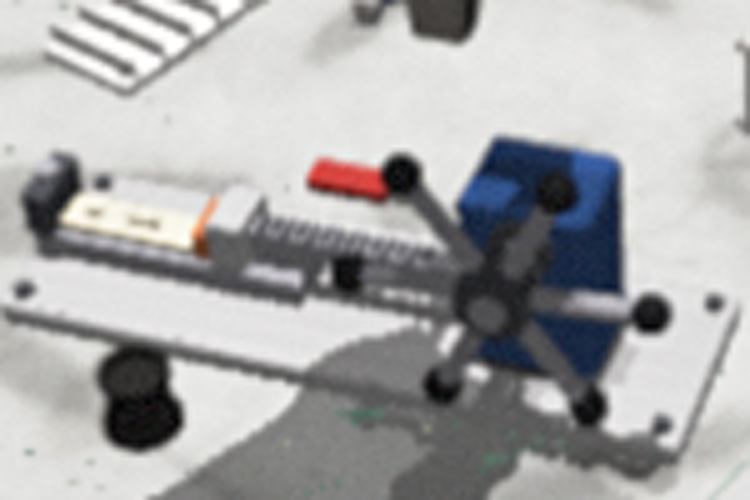

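The cassette lies flat at (130,222) between pad (205,225) and stop (65,210). The wheel is at rest, with the pushed spoke about 25° past upright at (557,192). The gripper is clear, and the loupe and USB key have not moved. I am handing the job in.

```bash
python3 -c "
from bench import r
print(r.job_done())"
```

```text
the job is handed in; nothing more can be done
None
```

I handed the job in: the cassette lies flat on the bed between pad and stop, clamped at about 6–7 N on the ball (roughly 14 N on the pad, worked out from the wheel travel, not measured), with the gripper clear and the loupe and USB key still in place (the tweezers were not in the last view); I have not seen the verdict.

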